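Push the label holder behind the lip of the findings rack and hold it home

TASK

Take the blue label holder out of the wooden stand and push its metal tongue down behind the steel lip on the front of the buckle-and-rivet rack, label facing outwards over the lip. Push gently, never with more than 40 N on the rack, against the spring until its shoulder is fully home on the lip, and finish while still holding it pressed there, upright and squarely in the pocket. Leave the other things on the bench where they are.

Things in the scene. Friction and masses are not known exactly. Their poses are not given: they have to be found in the camera images.
- holder: Loose label holder, 60-130 g. Origin: centre of its underside; z up, x to the label face. Lower part: aluminium tongue, x -3..3, y -30..30, z 0..40 mm. Upper part: blue frame, x -3..13, y -30..30, z 40..90 mm, with a white, red-striped card on its +x face. Its back is one flat plane. Starts upright in the stand, its x within 25 degrees of world +x. Grip from above, on the upper half of the frame.
- shoulder (a point): Point on the holder's shoulder: the underside of the frame's 10 mm overhang in front of the tongue, 40 mm above the holder's origin and 8 mm in front of it; axes as the holder. At the start it rests on the stand's top.
- stand: Fixed dark wooden block, 70 x 100 mm, 48 mm high, with a slot 8 x 64 mm, 40 mm deep, open at the top, in which the holder stands. Origin: centre of its underside; its x is the holder's x at the start, within 2 degrees.
- rack: Fixed light-wood small-parts rack 130 mm deep (x -116 to +14 mm) and 160 mm wide. Its front, with the label pocket, faces its own +x, away from the robot (within 25 degrees of world +x). Origin: on the bench, below the middle of the front face of the pocket's back wall. The trays behind the back wall are 70 mm high.
- pocket (a point): Middle of the pocket's back-wall face at the height of the lip's top, 70 mm above the bench; axes as the rack: x outwards, y along the lip, z up. The flat back wall (x = 0) rises 14 mm above the lip. Slot: x 0..9 mm. Dark steel lip: x 9..14 mm, top at z = 0. Steel cheeks, top at z = 0, close the slot at y = +-34 mm. With the holder home its origin is at z = -40 mm, x 3..6 mm.
- seat (a joint): Travel (m) of the orange sprung seat in the slot: 0 when up, grows as it is pressed down. When up its top is 32 mm below the lip's top; the tongue meets it there. The spring needs 3 N to start and 0.6 N more per mm, and pushes the holder up again if let go. It stands at 8 mm (8 N) with the holder's shoulder on the lip.
- jar: Bystander: amber glass jar, 60 mm across, 75 mm tall, origin at the underside. Not to be disturbed.
- bowl: Bystander: terracotta bowl, 96 mm across, 45 mm tall, origin at the underside. Not to be disturbed.
- hammer: Bystander: hammer lying on the bench, origin at the underside. Not to be disturbed.
- tin: Bystander: small can with green label, 56 mm across, 55 mm tall, origin at the underside, standing between rack and stand. Not to be disturbed.
Things that resemble listed ones, but are neither listed nor needed, are in the scene too. There is more than one size of the holder; the job needs the middle-sized.

How it is judged:
On the way, in this order (a step that is already met when the one before it is completed fails the run):
1. the holder is lifted clear of the stand in the gripper (z of holder in the frame of stand above 0.06 m and contact force between the fingers and holder above 2 N and contact force between holder and stand below 0.1 N), for 0.2 s.
2. the tongue is behind the lip, in the pocket, at least 15 mm deep (z of holder in the frame of pocket below -0.015 m and x of holder in the frame of pocket between 0.001 and 0.008 m and y of holder in the frame of pocket between -0.007 and 0.007 m), for 0.1 s.
At the end, for the whole second after the job is handed in: Fingers still press the holder home with over 4 N: shoulder within 3 mm of the lip, seat down 5 mm or more, tongue behind the lip and within 7 mm of the middle, tilted under 0.1 rad, square within 0.12 rad, at rest; bystanders moved under 30 mm (z of holder in the frame of pocket below -0.037 m and x of holder in the frame of pocket between 0.001 and 0.008 m and y of holder in the frame of pocket between -0.007 and 0.007 m and angle between holder's own z axis and vertical below 0.1 rad and angle between the x axis of holder and the x axis of rack, either way round below 0.12 rad and value of joint seat above 0.005 m and contact force between holder and rack above 4 N and contact force between the fingers and holder above 2 N and linear speed of holder below 0.02 m/s and distance of each of jar, bowl, hammer, tin from where it was at the start of the episode below 0.03 m); the arm keeps its last pose, push and grip.
It fails at once if the holder is pressed on the rack with more than 40 N (contact force between holder and rack above 40 N).
It fails at once if the robot presses on the rack itself with more than 40 N (contact force between the arm and rack above 40 N).
It fails at once if a bystander is pushed more than 30 mm (distance of any of jar, bowl, hammer, tin from where it was at the start of the episode above 0.03 m).
It also fails if it takes over 42 s, if anything falls off the work surface, if the arm or the gripper's body presses on something with over 40 N, if the wrist force passes 120 N, or if a joint passes its speed limit or range.

ROBOT

A 6-joint arm with a two-finger parallel gripper is mounted at the origin on the work surface. World frame = base frame: x ahead of the robot, y to its left, z up, the work surface at z = 0. Lengths are in m, angles in rad, forces in N, time in s.
With the tool pointing down it reaches from about 0.375 to 0.975 m from the base axis. Payload 3.8 kg.
Tool frame: the origin (TCP) lies at the very end of the fingers, on their centre line; the grasp point (between the pads) lies 19 mm behind it; z points along the fingers, y is the line along which they close (so a half turn about z gives the same grasp; the last joint's range is limited). The gripper opens to 85 mm and grips with 20 to 120 N. Pads are 22 mm wide; open, the fingers measure 114 mm over their backs; the gripper's body (76 mm by 85 mm) begins 54 mm behind the grasp point. The pads swing forward as they close: fully open they stand 13 mm farther back than shut.
Start: joints at [1.212, 0.264, 1.604, -0, 1.274, -0.037], TCP at [0.213, 0.64, 0.231] pointing down, gripper open.
Joint ranges: [-2.63, 2.63], [-0.94, 2.18], [0.31, 2.57], [-1.31, 4.45], [0, 2.66], [-2.55, 2.55]. Speed limits (rad/s): [2.57, 2.57, 3.14, 3.14, 3.14, 3.14].

INTERFACE

Orientations are given as a rotation vector (axis times angle).
In Python, from workcell import bot gives the robot as it stands.
- The arm moves only by the shell command python3 -m creep 'ROWS' [FORCE]. ROWS is JSON, a list of rows, each a list of 5 numbers: the shift along the tool's x, y, z in units of 0.05 m (1.0 is 0.05 m), then the turn about the tool's z in units of 0.1 rad (1.0 is 0.1 rad), then the opening, from 0 (shut) to 1 (fully open). In form: [[tx, ty, tz, spin, hand], ...]. A call has 1 to 20 rows; each row shifts and turns the commanded pose from where the row before left it, along the tool's axes as they then stand; what a row does not reach is not made up. A row lasts 1/8 s, in which the tool goes at most 62.5 mm and 10.7 degrees, less where a joint would pass 70% of its speed; a pose out of reach is approached as far as the arm can. A call with a number of a shift or a turn outside -1 to 1 is refused whole. A call with a gripper value outside its range is refused whole. The fingers move at their own pace and stop on an object; FORCE is the grip in N (left out, the last holds). Time passes only in rows, so rows that do not move let the fingers close. It gives the time, the measured TCP pose, the force, the opening and the grip force at its end, in the units of the state.
- bot.read_state(): the state, without advancing time (a new reading comes with each control period).
- bot.read_camera(name): name is "scene" or "top" or "wrist"; returns a dict with "pixels" (384x512x3 uint8, red, green, blue), "vfov" (degrees; the focal length in pixels is half the picture's height over the tangent of half this angle, whatever the lens; pixels are square), "cx", "cy" (the principal point, pixels), "world_to_cam" (4x4, takes a point from world to camera coordinates). Camera axes: x right, y down, z forward; pixel columns grow to the right and rows downward; lengths in m; the calibration is good to about 2 mm. A picture is of the moment at which its call begins. There is no depth.
- bot.finish_job(): hands the job in; it is judged then, once.
Trained networks look in a picture, given as the dict that the camera call returned (one of the last four; its "shot" number tells which), for a name from the list of things; names that differ only in an ending like _2 or _b are one class to them, and where a whole thing is asked for, a point or a joint stands for the part that bears it (a point fixed in the world has none). Each returns a list of dicts, best first, with "score" (0 to 1); they miss things now and then, are a little off and sometimes report something else, mostly with a low value. They report only what shows in the picture. A call takes as long as a camera call. They do not tell look-alikes from the thing itself.
- bot.look_for(target, picture): "bbox" ([left, top, right, bottom] in pixels, round what is visible of it).
- bot.regions_of(target, picture): "mask" (384x512 bool, what is visible of it) and "bbox" ([left, top, right, bottom] in pixels, round what is visible of it).
The state is a dict: "time": time; "q": joint angles; "joint_vel": joint speeds; "joint_torque": joint torques, N m; "tool_pos": TCP position; "tcp_rot": TCP orientation; "wrist_force": force on the tool from outside, world axes, zero at the start; "torque": the same for the moment, N m; "width": opening from 0.0 (shut) to 1.0 (fully open); "grip_force": force on a finger pad.
Only numpy, scipy, OpenCV 4.12 (cv2) and the standard library are available. Lean on these libraries where they do the work, as an engineer would, in place of code of your own. Each camera call takes 0.05 s, during which the arm holds its last target. There are 200 camera calls.

## Working session

There is one attempt and no reset: what is moved stays moved. The work goes in short steps, Python scripts to look and compute and a shell command to move; the robot and the scene stay as the last step left them, time stands still between calls to the robot, and variables do not carry over. Pictures are saved under pics/ and viewed, at most 10 in all, crops included, and the job is handed in when it is done.

```bash
mkdir -p pics; cat > h.py <<'E'
import numpy as np, cv2, pickle
from workcell import bot
from scipy.spatial.transform import Rotation as R
def K(p):
    f=p["pixels"].shape[0]/2/np.tan(np.radians(p["vfov"])/2)
    return f
def proj(p,X):
    X=np.atleast_2d(X); T=np.array(p["world_to_cam"]); c=X@T[:3,:3].T+T[:3,3]
    f=K(p); return np.c_[p["cx"]+f*c[:,0]/c[:,2], p["cy"]+f*c[:,1]/c[:,2]]
def unproj(p,uv,z):
    uv=np.atleast_2d(uv).astype(float); T=np.array(p["world_to_cam"]); f=K(p)
    d=np.c_[(uv[:,0]-p["cx"])/f,(uv[:,1]-p["cy"])/f,np.ones(len(uv))]@T[:3,:3]
    o=-T[:3,:3].T@T[:3,3]; s=(z-o[2])/d[:,2]; return o+d*s[:,None]
def save(n,img): cv2.imwrite("pics/"+n,cv2.cvtColor(np.ascontiguousarray(img),cv2.COLOR_RGB2BGR))
E
python3 - <<'E'
from h import *
ims=[]
for n in("scene","top"):
    p=bot.read_camera(n); pickle.dump(p,open(n+".pkl","wb")); ims.append(p["pixels"])
    print(n,p["vfov"],p["cx"],p["cy"],np.round(p["world_to_cam"],3).tolist())
    for t in("holder","stand","rack","tin","jar","bowl","hammer","seat"):
        print(t,[(np.round(d["bbox"]).tolist(),round(d["score"],2)) for d in bot.look_for(t,p)])
    save(n+"1.png",cv2.resize(p["pixels"],(800,600),interpolation=cv2.INTER_CUBIC))
print(bot.read_state())
E
```

```text
scene 53.68883783373717 258.88974326429593 197.2582142774248 [[-0.85, 0.527, 0.014, 0.473], [0.289, 0.487, -0.824, -0.101], [-0.441, -0.696, -0.566, 1.215], [0.0, 0.0, 0.0, 1.0]]
holder [([375.0, 238.0, 429.0, 284.0], 0.94), ([258.0, 239.0, 276.0, 266.0], 0.82), ([234.0, 256.0, 266.0, 304.0], 0.69), ([314.0, 212.0, 337.0, 245.0], 0.57)]
stand [([300.0, 230.0, 349.0, 273.0], 0.65)]
rack [([234.0, 140.0, 298.0, 192.0], 0.91), ([314.0, 211.0, 337.0, 246.0], 0.68)]
tin []
jar [([233.0, 254.0, 268.0, 306.0], 0.88)]
bowl [([141.0, 169.0, 177.0, 195.0], 0.83), ([119.0, 217.0, 234.0, 271.0], 0.61)]
hammer [([118.0, 217.0, 230.0, 269.0], 0.65)]
seat []
top 42.75613284049887 253.55507239776878 185.16172898106447 [[0.011, -1.0, -0.008, -0.002], [-0.999, -0.011, -0.035, 0.549], [0.035, 0.009, -0.999, 1.248], [0.0, 0.0, 0.0, 1.0]]
holder [([114.0, 231.0, 168.0, 280.0], 0.77), ([201.0, 150.0, 224.0, 173.0], 0.75), ([173.0, 203.0, 196.0, 212.0], 0.49)]
stand []
rack [([301.0, 207.0, 366.0, 264.0], 0.9)]
tin [([245.0, 207.0, 267.0, 229.0], 0.66)]
jar [([168.0, 110.0, 192.0, 136.0], 0.92)]
bowl [([340.0, 97.0, 376.0, 139.0], 0.67)]
hammer [([244.0, 44.0, 279.0, 151.0], 0.96)]
seat []
{'time': 0.9, 'q': array([ 1.21214891e+00,  2.63846201e-01,  1.60400077e+00,  2.66366238e-05,
        1.27366740e+00, -3.69084200e-02]), 'joint_vel': array([ 0.00167354,  0.00043725,  0.00034443,  0.00104091, -0.00127278,
        0.00058163]), 'joint_torque': array([ 7.94975972e-05, -5.15052438e+01, -3.67730248e+01, -1.16533079e-04,
        8.13370989e-04,  7.66880362e-06]), 'tool_pos': array([0.2134476 , 0.64037084, 0.23131559]), 'tcp_rot': array([-5.03219995e-01, -3.10101818e+00, -1.28438438e-04]), 'wrist_force': array([ 0.35973354, -0.96176488, -0.00107189]), 'torque': array([ 0.03255464,  0.02167588, -0.01790069]), 'grip_force': 0.0, 'width': 0.9953831825193652}
```

View pics/scene1.png

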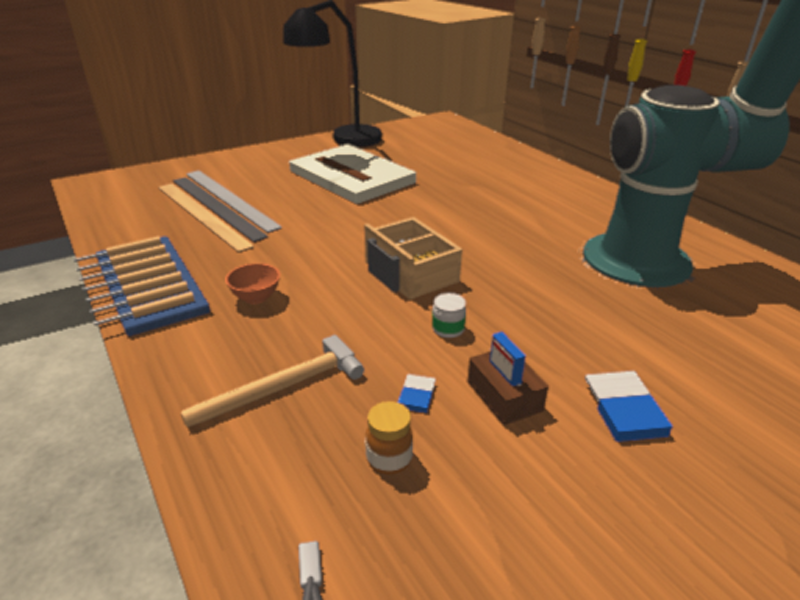

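View pics/top1.png

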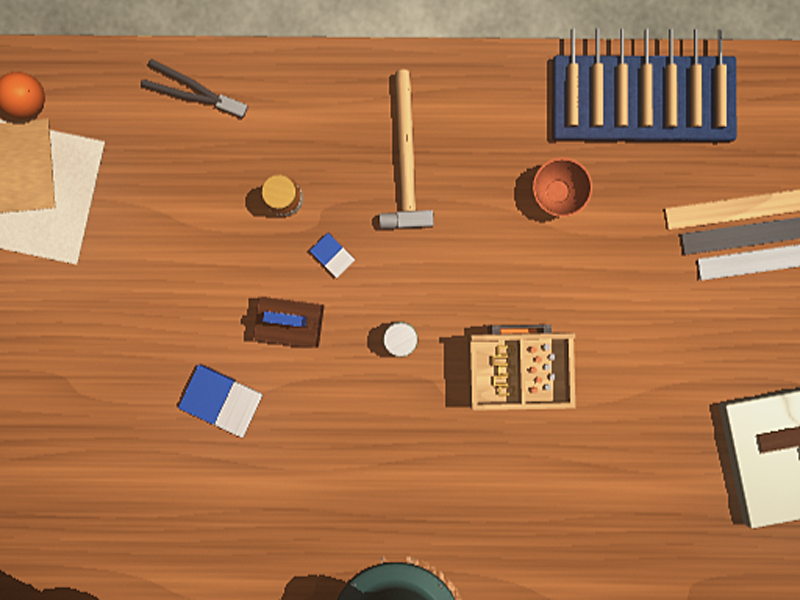

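Three blue holders show. One stands in the wooden stand (scene 325,228; top 182,204), a small one lies flat (top 212,162), and a large one lies flat (top 141,255). The middle-sized one standing in the stand fits the description. The rack is at top (335,234) with its front upward (+x), and the tin is at (256,217).

```bash
python3 - <<'E'
from h import *
p=pickle.load(open("top.pkl","rb")); s=pickle.load(open("scene.pkl","rb"))
a=cv2.resize(p["pixels"][185:235,145:215],None,fx=8,fy=8,interpolation=cv2.INTER_CUBIC)[:,:400]
a=cv2.resize(p["pixels"][190:225,155:210],(400,255),interpolation=cv2.INTER_CUBIC)
b=cv2.resize(s["pixels"][205:270,295:355],(400,433),interpolation=cv2.INTER_CUBIC)
c=cv2.resize(p["pixels"][200:270,290:375],(400,329),interpolation=cv2.INTER_CUBIC)
img=np.zeros((590,800,3),np.uint8); img[:255,:400]=a; img[256:585,:400]=c; img[:433,400:]=b
save("crop1.png",img)
for n,uv,z in(("holder",(182,204),.098),("stand",(182,206),.048),("rackfront",(333,210),.07),("tin",(256,217),.055),("rack trays corners",(302,214),.07),("",(367,213),.07),("",(368,261),.07),("",(302,261),.07)): print(n,unproj(p,uv,z).round(3))
hsv=cv2.cvtColor(p["pixels"],cv2.COLOR_RGB2HSV); m=cv2.inRange(hsv,(105,120,60),(125,255,255)); m[:190]=0;m[220:]=0;m[:,:160]=0;m[:,205:]=0
ys,xs=np.nonzero(m); r=cv2.minAreaRect(np.c_[xs,ys].astype(np.float32)); print(r, unproj(p,cv2.boxPoints(r),.098).round(4))
st=bot.read_state(); print(R.from_rotvec(st["tcp_rot"]).as_matrix().round(3))
w=bot.read_camera("wrist"); T=np.array(w["world_to_cam"]); Rc=T[:3,:3].T; o=-Rc@T[:3,3]
Rt=R.from_rotvec(st["tcp_rot"]).as_matrix()
print("cam in tool",(Rt.T@(o-st["tool_pos"])).round(3),(Rt.T@Rc).round(3),w["vfov"])
E
```

```text
holder [[0.5   0.174 0.098]]
stand [[0.494 0.181 0.048]]
rackfront [[ 0.489 -0.19   0.07 ]]
tin [[ 0.469 -0.003  0.055]]
rack trays corners [[ 0.478 -0.115  0.07 ]]
 [[ 0.483 -0.273  0.07 ]]
 [[ 0.367 -0.276  0.07 ]]
 [[ 0.365 -0.116  0.07 ]]
((181.5655059814453, 204.00875854492188), (26.895315170288086, 6.211694717407227), 7.594643592834473) [[0.496  0.2074 0.098 ]
 [0.5107 0.2057 0.098 ]
 [0.503  0.1419 0.098 ]
 [0.4883 0.1436 0.098 ]]
[[-0.949  0.316  0.   ]
 [ 0.316  0.949  0.   ]
 [ 0.     0.    -1.   ]]
cam in tool [ 0.075 -0.001 -0.142] [[ 0.    -0.958 -0.288]
 [ 1.    -0.     0.002]
 [-0.002 -0.288  0.958]] 62.67635998339803
```

View pics/crop1.png

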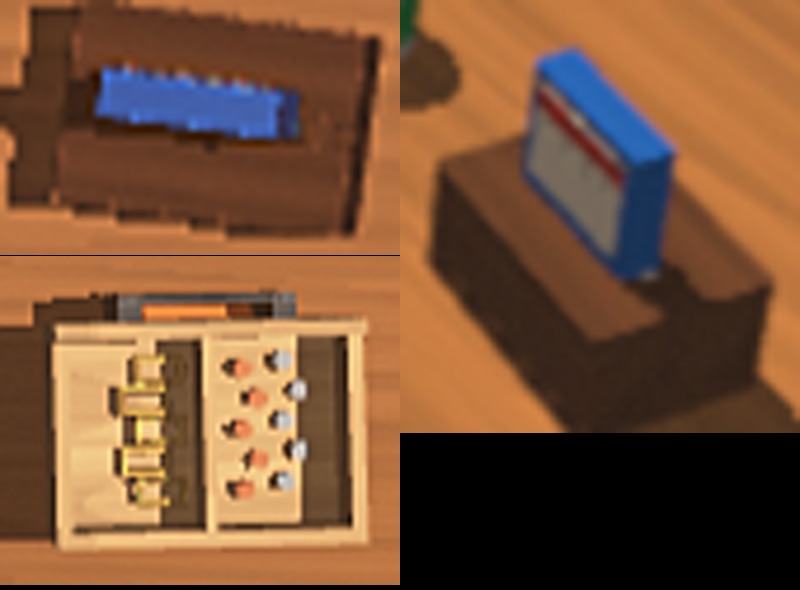

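The crop shows a card-bearing blue holder, about 62 mm wide, standing in the stand: the middle-sized one. I'll move over it now.

```bash
python3 -m creep '[[0,0,0,1,1],[0,0,0,1,1],[0,0,0,1,1],[0,0,0,1,1],[0,0,0,1,1],[0,0,0,1,1],[0,0,0,1,1],[0,0,0,1,1],[0,0,0,1,1],[0,0,0,1,1],[0,0,0,1,1],[0,0,0,0.3,1]]'; python3 -m creep '[[-0.99,0.45,0,0,1],[-0.99,0.45,0,0,1],[-0.99,0.45,0,0,1],[-0.99,0.45,0,0,1],[-0.99,0.45,0,0,1],[-0.99,0.45,0,0,1],[-0.99,0.45,0,0,1],[-0.99,0.45,0,0,1],[-0.99,0.45,0,0,1],[-0.99,0.45,0,0,1],[0,0,0,0,1],[0,0,0,0,1]]'
cat > v.py <<'E'
import sys
from h import *
n=sys.argv[1]; p=bot.read_camera("wrist"); pickle.dump(p,open(n+".pkl","wb")); save(n+".png",cv2.resize(p["pixels"],(800,600),interpolation=cv2.INTER_CUBIC))
s=bot.read_state(); print(s["time"],s["tool_pos"].round(4),R.from_rotvec(s["tcp_rot"]).as_matrix().round(3).tolist(),s["q"].round(2),s["wrist_force"].round(1))
E
python3 v.py w1
```

```text
time: 2.45
tool_pos: [0.2135, 0.6404, 0.2313]
tcp_rot: [-2.086, -2.349, -0.0]
wrist_force: [-0.1, -0.3, -0.1]
width: 0.998
grip_force: 0.0
time: 3.95
tool_pos: [0.4955, 0.1756, 0.2313]
tcp_rot: [-2.086, -2.349, -0.0]
wrist_force: [-0.1, -0.2, 0.7]
width: 0.997
grip_force: 0.0
4.0 [0.4952 0.1761 0.2312] [[-0.119, 0.993, -0.0], [0.993, 0.119, 0.0], [0.0, -0.0, -1.0]] [ 0.29 -0.02  1.92  0.    1.24  0.17] [ 0.2 -0.3 -0.2]
```

View pics/w1.png

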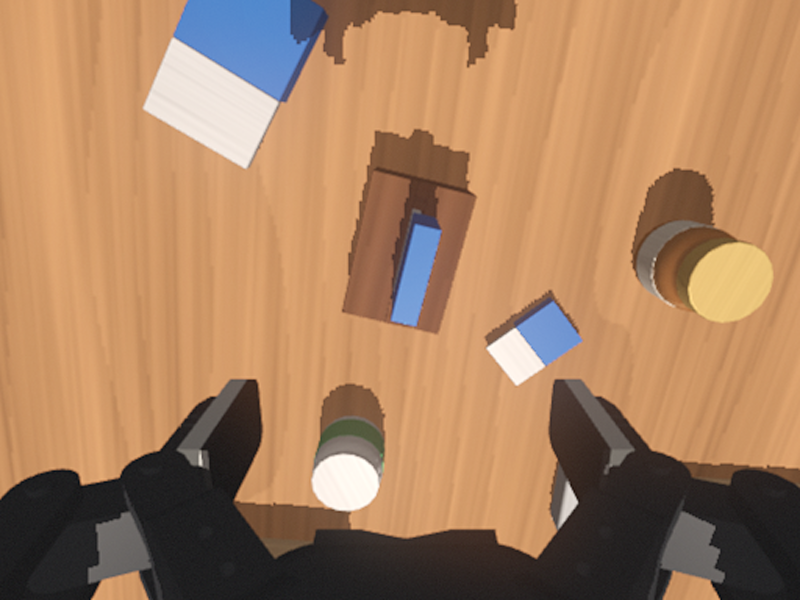

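The wrist view shows the stand at (410,250) with the holder's top face spanning (412,222) to (405,325), turned about 8–12° further than I assumed. The tin is at (348,480).

```bash
cat > hold.py <<'E'
import sys
from h import *
p=pickle.load(open(sys.argv[1]+".pkl","rb")); hsv=cv2.cvtColor(p["pixels"],cv2.COLOR_RGB2HSV)
x0,y0,x1,y1=map(int,sys.argv[2:6]); z=float(sys.argv[6])
sub=np.zeros(hsv.shape[:2],np.uint8); sub[y0:y1,x0:x1]=1
b=cv2.inRange(hsv,(100,120,60),(125,255,255))*sub
print("V hist",np.histogram(hsv[...,2][b>0],bins=8))
thr=int(sys.argv[7]); m=((b>0)&(hsv[...,2]>thr)).astype(np.uint8)
c=max(cv2.findContours(m,0,cv2.CHAIN_APPROX_NONE)[0],key=cv2.contourArea)
W=unproj(p,c[:,0,:].astype(float),z)[:,:2]
r=cv2.minAreaRect((W*1000).astype(np.float32)); print("mm rect",r)
bx=cv2.boxPoints(r); e=[bx[1]-bx[0],bx[2]-bx[1]]; e=max(e,key=np.linalg.norm); e=e*np.sign(e[1])
yaw=np.arctan2(-e[0],e[1]); print("yaw deg",np.degrees(yaw),"centre",np.array(r[0])/1000)
h=np.array(r[0])/1000-0.005*np.array([np.cos(yaw),np.sin(yaw)]); print("holder origin xy (x off 5mm)",h)
E
python3 hold.py w1 240 120 290 215 .098 180
```

```text
V hist (array([ 10,   9,  12,  14,   8,  24, 538,  50]), array([135. , 146.5, 158. , 169.5, 181. , 192.5, 204. , 215.5, 227. ]))
mm rect ((500.6474914550781, 188.6068115234375), (36.587215423583984, 14.496233940124512), 83.0373306274414)
yaw deg -6.962644 centre [0.50064749 0.18860681]
holder origin xy (x off 5mm) [0.49568436 0.18921292]
```

```bash
python3 - <<'E'
from h import *
p=pickle.load(open("w1.pkl","rb")); hsv=cv2.cvtColor(p["pixels"],cv2.COLOR_RGB2HSV)
for y in range(136,214,8): print(y,[tuple(hsv[y,x]) if 0 else "%d/%d/%d"%tuple(hsv[y,x]) for x in range(246,286,4)])
E
sed -i 's/(100,120,60)/(95,80,60)/' hold.py; python3 hold.py w1 240 120 290 215 .098 190
```

```text
136 ['11/130/157', '11/131/152', '11/131/144', '10/126/128', '8/110/88', '138/27/93', '5/88/75', '8/117/89', '7/114/83', '10/131/156']
144 ['11/133/155', '11/130/149', '10/131/144', '7/116/86', '153/26/89', '108/131/207', '111/127/159', '127/80/86', '125/74/89', '10/130/163']
152 ['10/126/152', '10/127/145', '7/122/94', '8/104/86', '121/84/97', '107/127/211', '108/127/211', '108/126/211', '108/126/211', '11/144/159']
160 ['10/129/148', '10/123/145', '6/103/84', '154/22/91', '107/126/215', '107/124/212', '108/123/212', '108/123/212', '108/116/206', '10/125/153']
168 ['9/126/144', '10/129/142', '6/101/86', '122/86/95', '108/122/214', '107/123/213', '107/123/214', '107/122/214', '10/136/158', '9/125/147']
176 ['10/125/145', '10/125/153', '158/22/92', '107/120/218', '108/120/214', '107/122/213', '107/121/215', '110/110/197', '9/125/151', '9/120/145']
184 ['10/127/151', '10/128/137', '124/84/94', '107/118/216', '107/120/215', '107/118/216', '107/119/217', '10/131/158', '9/121/147', '9/122/148']
192 ['10/127/151', '8/114/143', '107/116/220', '107/116/216', '108/116/217', '107/116/216', '112/101/200', '9/122/152', '10/123/147', '10/123/153']
200 ['10/126/148', '173/66/112', '108/112/217', '108/113/216', '108/112/217', '108/112/218', '10/129/158', '10/125/147', '9/123/151', '9/125/151']
208 ['14/126/217', '13/123/213', '13/130/192', '11/144/149', '147/48/142', '127/65/169', '10/126/152', '10/126/148', '10/123/155', '13/124/200']
V hist (array([ 34,   4,  17,  19,  23,  32,  84, 954]), array([ 85.   , 102.875, 120.75 , 138.625, 156.5  , 174.375, 192.25 ,
       210.125, 228.   ]))
mm rect ((499.5299377441406, 177.60955810546875), (58.35084915161133, 14.886472702026367), 83.09672546386719)
yaw deg -6.9032454 centre [0.49952994 0.17760956]
holder origin xy (x off 5mm) [0.49456619 0.17821052]
```

```bash
python3 -m creep '[[-0.9,-0.14,0,0,1],[-0.9,-0.14,0,0,1],[-0.9,-0.14,0,0,1],[-0.9,-0.14,0,0,1],[-0.9,-0.14,0,0,1],[-0.9,-0.14,0,0,1],[-0.9,-0.14,0,0,1],[-0.9,-0.14,0,0,1],[0,0,0,0.9,1],[0,0,0,0,1],[0,0,0,0,1]]'; python3 v.py w2
```

```text
time: 5.38
tool_pos: [0.483, -0.1873, 0.2313]
tcp_rot: [-2.185, -2.257, -0.0]
wrist_force: [-0.1, -0.1, -0.7]
width: 1.006
grip_force: 0.0
5.425 [ 0.483  -0.1873  0.2313] [[-0.032, 0.999, -0.0], [0.999, 0.032, 0.0], [0.0, -0.0, -1.0]] [-0.42 -0.03  1.94  0.    1.24 -0.45] [ 0.1  0.  -0.4]
```

View pics/w2.png

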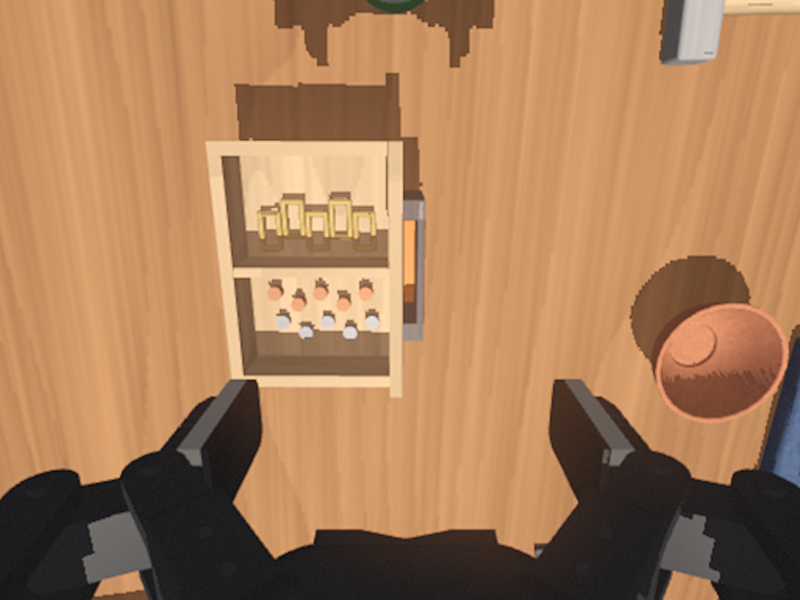

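The rack's back-wall front edge runs (404,142) to (402,396). The lip and cheek frame spans (424,200) to (423,339), with the orange seat inside. I'll take a closer view from straight above.

```bash
python3 -m creep '[[-0.5,0,1,0,1],[-0.5,0,1,0,1],[0,0,0.2,0,1],[0,0,0,0,1],[0,0,0,0,1]]'; python3 v.py w3
```

```text
time: 6.05
tool_pos: [0.4859, -0.2384, 0.1235]
tcp_rot: [2.185, 2.252, 0.002]
wrist_force: [0.1, 0.2, 0.4]
width: 1.002
grip_force: 0.0
6.1 [ 0.486  -0.2386  0.1237] [[-0.03, 1.0, 0.004], [1.0, 0.03, -0.002], [-0.002, 0.004, -1.0]] [-0.5   0.1   2.    0.    1.03 -0.53] [-0.1 -0.8 -0.3]
```

View pics/w3.png

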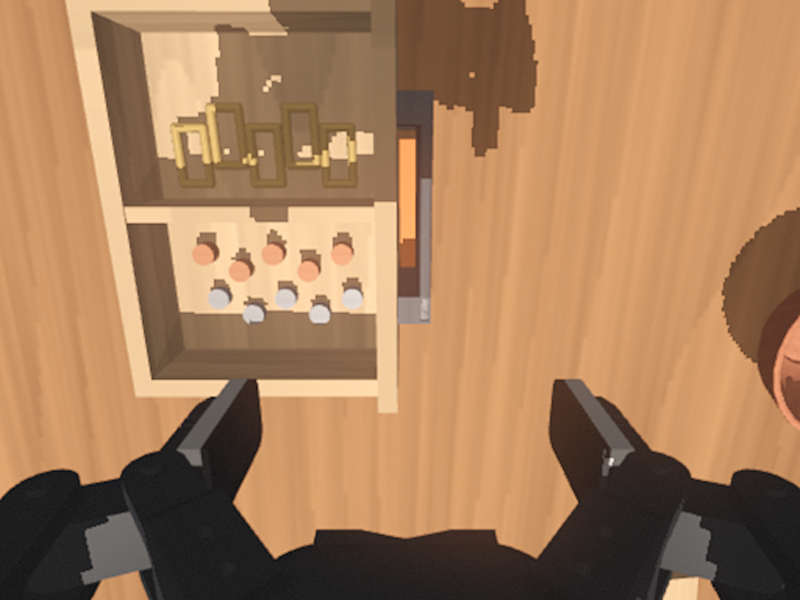

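The wall's front edge is at column 397, the lip's outer edge at about 432, and the cheek frame spans rows 91–323. The seat is visible in the slot. Next I'll get the edges at subpixel accuracy.

```bash
python3 - <<'E'
from h import *
def edge(a):  # strongest-gradient subpixel
    g=np.abs(np.diff(a.astype(float),axis=0)).sum(-1); i=int(g.argmax()); lo,hi=max(i-2,0),min(i+3,len(g)); w=g[lo:hi]; return (w*np.arange(lo,hi)).sum()/w.sum()+0.5
for n,wc,lc,rows_w,rows_l,rc,rr in (("w3",254,276,(140,255),(75,195),266,(58,207)),("w2",258,271,(95,248),(132,213),265,(128,217))):
    p=pickle.load(open(n+".pkl","rb")); I=cv2.GaussianBlur(p["pixels"],(3,3),0)
    def line(c,rs,z,h=5):
        pts=[(c-h+edge(I[r,c-h:c+h+1]),r) for r in range(*rs,2)]
        W=unproj(p,np.array(pts),z)[:,:2]; 
        for _ in range(3):
            f=np.polyfit(W[:,1],W[:,0],1); e=np.abs(W[:,0]-np.polyval(f,W[:,1])); W=W[e<max(.0008,1.5*np.median(e))]
        return f,len(W),e.std()
    fw=line(wc,rows_w,.084); fl=line(lc,rows_l,.070)
    ends=[]
    for r in rr:
        v=[r-6+edge(I[r-6:r+7,c]) for c in range(rc-3,rc+5)]; print("end rows",np.round(v,1)); ends.append(unproj(p,(rc,np.median(v)),.07)[0])
    yc=(ends[0][1]+ends[1][1])/2
    print(n,"wall yaw",np.degrees(np.arctan(-fw[0][0])),"x@yc",np.polyval(fw[0],yc),fw[1:],"| lip yaw",np.degrees(np.arctan(-fl[0][0])),"x@yc",np.polyval(fl[0],yc),fl[1:],"ends y",ends[0][1],ends[1][1],"yc",yc)
E
```

```text
end rows [57.2 57.2 57.3 57.3 57.2 57.2 57.3 57.2]
end rows [206.9 206.9 206.9 206.9 206.9 206.7 204.  204. ]
w3 wall yaw 1.3854239678184759 x@yc 0.4798761424359317 (58, np.float64(4.316531656936107e-05)) | lip yaw 1.7177730904455857 x@yc 0.49343169985354146 (60, np.float64(0.00010966071193441914)) ends y -0.14536409215399176 -0.2367196005967609 yc -0.19104184637537633
end rows [127.7 127.7 127.7 127.7 127.7 127.8 127.9 128.2]
end rows [217.7 217.7 217.7 217.7 217.7 217.6 217.6 217.6]
w2 wall yaw 1.513470042086002 x@yc 0.4795288139052899 (77, np.float64(8.48652109946591e-05)) | lip yaw 1.4606160718697194 x@yc 0.48955396561045983 (36, np.float64(5.393808637230008e-05)) ends y -0.1449968386758093 -0.23661379416028133 yc -0.19080531641804532
```

```bash
python3 -m creep '[[0,0,-1,0,1],[0.5,0,-1,0,1],[1,0.06,0,0,1],[1,0.06,0,0,1],[1,0.06,0,0,1],[1,0.06,0,0,1],[1,0.06,0,0,1],[1,0.06,0,0,1],[1,0.06,0,0,1],[0.82,0.1,0,0,1],[0,0,0,0.75,1],[0,0,0,0.75,1],[0,0,0,0,1],[0,0,0,0,1]]'; python3 v.py w4; python3 hold.py w4 225 60 300 300 .098 190; python3 -c "
from h import *
s=bot.read_state();M=R.from_rotvec(s['tcp_rot']).as_matrix();d=np.array([.4995,.1776,.066])-s['tool_pos'];print((M.T@d/.05).round(3))"
```

```text
time: 7.85
tool_pos: [0.4985, 0.1783, 0.2224]
tcp_rot: [2.35, 2.084, 0.003]
wrist_force: [0.1, -0.0, -0.1]
width: 1.003
grip_force: 0.0
7.9 [0.4984 0.1781 0.2221] [[0.12, 0.993, 0.001], [0.993, -0.12, 0.0], [0.001, 0.001, -1.0]] [ 0.3  -0.01  1.93 -0.    1.22  0.42] [-0.5 -0.9  0. ]
V hist (array([  29,    0,    1,   54,    1,   26,   23, 1058]), array([ 88.  , 105.25, 122.5 , 139.75, 157.  , 174.25, 191.5 , 208.75,
       226.  ]))
mm rect ((499.8144226074219, 177.4194793701172), (57.220489501953125, 14.561284065246582), 82.90349578857422)
yaw deg -7.096521 centre [0.49981442 0.17741948]
holder origin xy (x off 5mm) [0.49485273 0.17803719]
[-0.01   0.019  3.123]
```

```bash
python3 -m creep '[[-0.01,0.03,0.8,0,1],[0,0,0.8,0,1],[0,0,0.8,0,1],[0,0,0.5,0,1],[0,0,0.22,0,1],[0,0,0,0,1],[0,0,0,0,1],[0,0,0,0,0],[0,0,0,0,0],[0,0,0,0,0],[0,0,0,0,0],[0,0,0,0,0],[0,0,0,0,0],[0,0,0,0,0]]' 60; python3 -c "
from h import *
print(bot.read_state())"
```

```text
time: 9.65
tool_pos: [0.4999, 0.1774, 0.0655]
tcp_rot: [2.351, 2.083, 0.001]
wrist_force: [0.2, -0.4, 2.4]
width: 0.177
grip_force: 58.7
{'time': 9.65, 'q': array([ 2.94136933e-01,  1.57177265e-01,  2.06465989e+00, -7.16219442e-05,
        9.19085111e-01,  4.15176350e-01]), 'joint_vel': array([-0.00105016, -0.00010655,  0.00018067,  0.00066203,  0.00018036,
       -0.00061013]), 'joint_torque': array([ 1.30581474e-01, -3.82607245e+01, -2.93068957e+01,  7.38704181e-02,
        1.90468957e-01,  4.70429513e-03]), 'tool_pos': array([0.49994275, 0.1774412 , 0.06554955]), 'tcp_rot': array([2.35143988e+00, 2.08284666e+00, 9.19399705e-04]), 'wrist_force': array([ 0.1944878 , -0.4349603 ,  2.35715618]), 'torque': array([-0.01407549, -0.07737495,  0.01475128]), 'grip_force': 58.66098403930664, 'width': 0.17704508471542207}
```

```bash
python3 -m creep '[[0,0,-0.2,0,0],[0,0,-0.3,0,0],[0,0,-0.4,0,0],[0,0,-0.5,0,0],[0,0,-0.5,0,0],[0,0,-0.5,0,0],[0,0,-0.2,0,0],[0,0,0,0,0],[0,0,0,0,0],[0,0,0,0,0]]'; python3 v.py w5
python3 - <<'E'
from h import *
p=bot.read_camera("scene"); save("s5.png",cv2.resize(p["pixels"][150:290,250:400],(640,597),interpolation=cv2.INTER_CUBIC)); 
w=cv2.imread("pics/w5.png"); s=cv2.imread("pics/s5.png"); o=np.zeros((400,800,3),np.uint8); o[:300,:400]=cv2.resize(w,(400,300)); o[:373,400:]=cv2.resize(s,(400,373)); cv2.imwrite("pics/c5.png",o)
E
```

```text
time: 10.9
tool_pos: [0.4987, 0.1771, 0.1939]
tcp_rot: [-2.351, -2.082, 0.004]
wrist_force: [-0.9, 0.0, -1.0]
width: 0.179
grip_force: 60.0
10.95 [0.4988 0.1772 0.1941] [[0.121, 0.993, -0.002], [0.993, -0.121, -0.001], [-0.001, -0.002, -1.0]] [0.29 0.02 1.95 0.   1.17 0.42] [0.5 0.2 0.2]
```

View pics/c5.png

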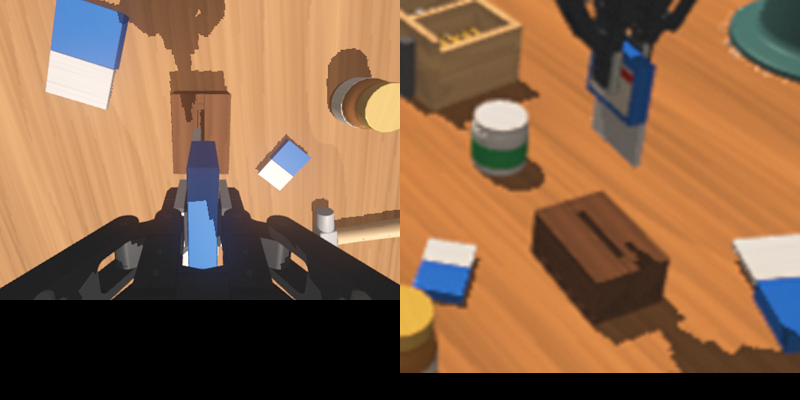

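The holder is lifted clear and upright in the gripper, with the stand empty. I'll carry it over the pocket.

```bash
python3 -m creep '[[-0.3,0.03,0,0,0],[-0.7,0.07,0,0,0],[-0.8,0.075,0,0,0],[-0.8,0.075,0,0,0],[-0.8,0.075,0,0,0],[-0.8,0.075,0,0,0],[-0.8,0.075,0,0,0],[-0.8,0.075,0,0,0],[-0.8,0.075,0,0,0],[-0.5,0.05,0,0,0],[-0.23,0.025,0,0,0],[0,0,0,-0.75,0],[0,0,0,-0.72,0],[0,0,0,0,0],[0,0,0,0,0],[0,0,0,0,0]]'; python3 v.py w6;python3 -c "
from h import *
s=bot.read_state();M=R.from_rotvec(s['tcp_rot']).as_matrix();d=np.array([.4891,-.1907,.147])-s['tool_pos'];print((M.T@d/.05).round(3), np.degrees(np.arctan2(-M[0,0],M[1,0])),s['grip_force'],s['width'])"
```

```text
time: 13.0
tool_pos: [0.4901, -0.1905, 0.1953]
tcp_rot: [2.193, 2.25, 0.0]
wrist_force: [0.5, -0.3, -1.4]
width: 0.178
grip_force: 59.9
13.05 [ 0.4901 -0.1905  0.1953] [[-0.026, 1.0, -0.0], [1.0, 0.026, 0.0], [0.0, -0.0, -1.0]] [-0.42  0.01  1.96  0.    1.17 -0.44] [ 0.7  0.2 -0.8]
[-0.004 -0.02   0.965] 1.478144830618055 59.89345371723175 0.17766501270072427
```

Next I'll go down to just above the back wall and look.

```bash
python3 -m creep '[[0,-0.02,0.3,0,0],[0,0,0.3,0,0],[0,0,0.2,0,0],[0,0,0.14,0,0],[0,0,0,0,0],[0,0,0,0,0],[0,0,0,0,0]]'; python3 v.py w7
python3 - <<'E'
from h import *
p=pickle.load(open("w7.pkl","rb"))
s=bot.read_state();t=s["tool_pos"];M=R.from_rotvec(s["tcp_rot"]).as_matrix()
# predicted outlines: holder in hand & pocket
I=cv2.resize(p["pixels"][80:300,180:340],(800//1*160*600//(800*220)*1 if 0 else 436,600),interpolation=cv2.INTER_CUBIC); k=600/220
def dr(P,c):
    q=(proj(p,np.array(P))-[180,80]+.5)*k
    cv2.polylines(I,[np.int32(q*8)],True,c,1,shift=3)
def tool(x,y,z): # holder coords (mm)-> world
    return t+M@(np.array([y, x-5, 0])/1000)+np.array([0,0,z/1000-.0575])
dr([tool(-3,30,90),tool(13,30,90),tool(13,-30,90),tool(-3,-30,90)],(0,255,0))
dr([tool(-3,30,0),tool(3,30,0),tool(3,30,40),tool(-3,30,40)],(255,255,0))
a=np.radians(1.5);X=np.array([np.cos(a),np.sin(a),0]);Y=np.array([-np.sin(a),np.cos(a),0]);O=np.array([.4796,-.1909,.07])
rk=lambda x,y,z:O+X*x/1e3+Y*y/1e3+np.array([0,0,z/1e3])
dr([rk(9,34,0),rk(14,34,0),rk(14,-34,0),rk(9,-34,0)],(255,0,0)); dr([rk(0,80,14),rk(0,-80,14)],(255,0,255)); dr([rk(0,34,0),rk(9,34,0),rk(9,-34,0),rk(0,-34,0)],(0,255,255))
save("o7.png",I); print(t,s["wrist_force"])
E
```

```text
time: 13.92
tool_pos: [0.4896, -0.1909, 0.1489]
tcp_rot: [2.192, 2.249, 0.001]
wrist_force: [0.5, -0.2, -0.9]
width: 0.18
grip_force: 59.9
13.975 [ 0.4895 -0.1909  0.1489] [[-0.026, 1.0, 0.001], [1.0, 0.026, -0.0], [-0.001, 0.001, -1.0]] [-0.42  0.05  2.01 -0.    1.08 -0.45] [-0.8  0.3  0.6]
[ 0.48952563 -0.19086739  0.14889713] [-0.83905527  0.32031473  0.57926346]
```

View pics/o7.png

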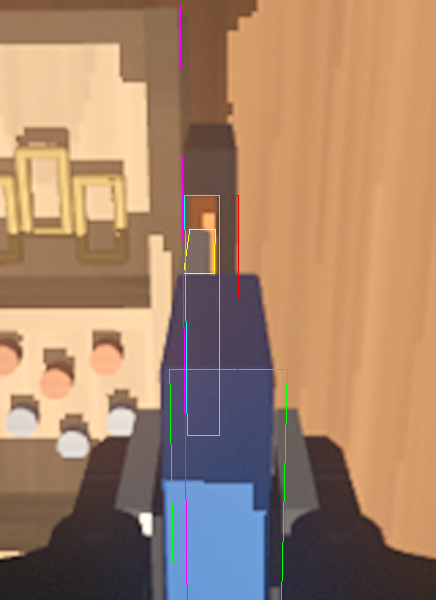

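The overlay shows that the pocket prediction fits the lip and slot. The held holder, though, sits a few pixels left of its prediction: its end face runs columns 162–272 against a predicted 169–287. I'll measure that exactly.

```bash
python3 - <<'E'
from h import *
p=pickle.load(open("w7.pkl","rb")); I=cv2.GaussianBlur(p["pixels"],(3,3),0).astype(float)
print("cx",p["cx"],p["cy"])
for r in (165,172,178,182,190,200,210,214,220,230,262,280,295):
    g=np.abs(np.diff(I[r,235:295],axis=0)).sum(-1)
    pk=[(round(235.5+i+0.5*(g[i-1]-g[i+1])/(g[i-1]-2*g[i]+g[i+1]+1e-9),1),int(g[i])) for i in range(1,len(g)-1) if g[i]>g[i-1] and g[i]>=g[i+1] and g[i]>22]
    print(r,pk)
s=bot.read_state();t=s["tool_pos"];M=R.from_rotvec(s["tcp_rot"]).as_matrix()
tool=lambda x,y,z:t+M@(np.array([y, x-5, 0])/1000)+np.array([0,0,z/1000-.0575])
for n,q in(("back bot",(-3,30,0)),("tongue front bot",(3,30,0)),("back z40",(-3,30,40)),("front z40",(13,30,40)),("back z90",(-3,30,90)),("front z90",(13,30,90)),("back top far",(-3,-30,90)),("front top far",(13,-30,90)),("tcp",(5,0,57.5))): print(n,proj(p,tool(*q)).round(1))
E
```

```text
cx 259.1210977165281 187.9739068179941
165 [(np.float64(245.8), 25), (np.float64(256.3), 72), (np.float64(258.7), 135), (np.float64(266.6), 96)]
172 [(np.float64(239.4), 50), (np.float64(242.4), 76), (np.float64(256.4), 86), (np.float64(258.8), 119), (np.float64(266.3), 94)]
178 [(np.float64(242.4), 133), (np.float64(256.4), 89), (np.float64(258.8), 118), (np.float64(266.3), 94)]
182 [(np.float64(242.5), 138), (np.float64(274.8), 96)]
190 [(np.float64(242.4), 177), (np.float64(275.9), 100)]
200 [(np.float64(241.2), 155), (np.float64(277.6), 96)]
210 [(np.float64(239.3), 169), (np.float64(279.1), 94)]
214 [(np.float64(238.4), 167), (np.float64(279.8), 99)]
220 [(np.float64(238.3), 156), (np.float64(280.4), 90)]
230 [(np.float64(238.3), 55), (np.float64(279.7), 51), (np.float64(288.9), 65)]
262 [(np.float64(239.9), 121), (np.float64(272.3), 119), (np.float64(278.4), 40), (np.float64(282.9), 56)]
280 [(np.float64(240.4), 95), (np.float64(276.5), 128)]
295 [(np.float64(241.0), 87), (np.float64(276.4), 134), (np.float64(282.4), 43)]
back bot [[248.9 163.3]]
tongue front bot [[258.2 163.3]]
back z40 [[246.6 179.6]]
front z40 [[277.2 179.6]]
back z90 [[241.6 214.9]]
front z90 [[284.7 214.9]]
back top far [[243.8 346.5]]
front top far [[281.4 346.5]]
tcp [[262.  247.1]]
```

```bash
python3 - <<'E'
from h import *
p=pickle.load(open("w7.pkl","rb"))
I=cv2.GaussianBlur(p["pixels"],(3,3),0).astype(float)
a=np.radians(1.5);X=np.array([np.cos(a),np.sin(a)]);Y=np.array([-np.sin(a),np.cos(a)])
zb=.0914
def px(uv,z): w=unproj(p,uv,z)[0,:2]; return (w@X*1e3).round(2),(w@Y*1e3).round(2)
lip=px((266.4,172),.07); print("lip outer",lip,px((266.6,165),.07))
print("tongue front bot -> origin x",px((256.35,165),zb)[0]-3, px((256.4,178),zb+.036)[0]-3)
print("front z40 ->",px((274.5,180),zb+.040)[0]-13)
print("z90 mid ->",px((259.1,214),zb+.09)[0]-5,"front",px((279.8,214),zb+.09)[0]-13,"back",px((238.4,214),zb+.09)[0]+3)
print("desired origin x", lip[0]-14+4.5)
for c in(250,252,254):
    g=np.abs(np.diff(I[140:190,c],axis=0)).sum(-1); print(c,[(140.5+i,int(g[i])) for i in range(1,48) if g[i]>25 and g[i]>g[i-1] and g[i]>=g[i+1]])
for c in(245,250,262,272):
    g=np.abs(np.diff(I[110:235,c],axis=0)).sum(-1); print(c,[(110.5+i,int(g[i])) for i in range(1,123) if g[i]>25 and g[i]>g[i-1] and g[i]>=g[i+1]])
print("y pred bottom/cheek rows:",[px((252,r),zb)[1] for r in(162,163,164,165,166)],[px((252,r),.07)[1] for r in(124,126,128,130,150,152)])
E
```

```text
lip outer (np.float64(488.2), np.float64(-184.64)) (np.float64(488.3), np.float64(-179.49))
tongue front bot -> origin x 478.15 478.46
front z40 -> 477.96
z90 mid -> 477.87 front 477.54 back 478.2
desired origin x 478.7
250 [(151.5, 29), (163.5, 30), (180.5, 38)]
252 [(151.5, 38), (163.5, 38), (180.5, 38)]
254 [(151.5, 36), (157.5, 55), (163.5, 55), (180.5, 35)]
245 [(180.5, 31)]
250 [(151.5, 29), (163.5, 30), (180.5, 38)]
262 [(124.5, 37)]
272 [(179.5, 83)]
y pred bottom/cheek rows: [np.float64(-172.76), np.float64(-173.41), np.float64(-174.07), np.float64(-174.73), np.float64(-175.39)] [np.float64(-150.66), np.float64(-152.01), np.float64(-153.38), np.float64(-154.74), np.float64(-168.69), np.float64(-170.12)]
```

The holder is about 0.7 mm too far toward the wall and its y is within 0.3 mm. I'll correct that and go down in small steps, watching the force.

```bash
python3 -m creep '[[0,0.016,0,0,0],[0,0,0.06,0,0],[0,0,0.06,0,0],[0,0,0.06,0,0],[0,0,0.02,0,0],[0,0,0,0,0]]'; python3 -m creep '[[0,0,0.05,0,0],[0,0,0.05,0,0],[0,0,0.05,0,0],[0,0,0.05,0,0],[0,0,0.03,0,0],[0,0,0,0,0]]'
```

```text
time: 14.72
tool_pos: [0.4898, -0.1906, 0.1381]
tcp_rot: [-2.192, -2.25, 0.0]
wrist_force: [0.8, -0.4, -0.9]
width: 0.176
grip_force: 59.9
time: 15.48
tool_pos: [0.4898, -0.1906, 0.1266]
tcp_rot: [-2.192, -2.25, 0.0]
wrist_force: [0.1, -0.6, -1.3]
width: 0.182
grip_force: 59.9
```

```bash
python3 -m creep '[[0,0,0.03,0,0],[0,0,0.03,0,0],[0,0,0,0,0]]'; python3 -m creep '[[0,0,0.04,0,0],[0,0,0.04,0,0],[0,0,0.04,0,0],[0,0,0,0,0]]'
```

```text
time: 15.85
tool_pos: [0.4898, -0.1906, 0.1236]
tcp_rot: [-2.192, -2.25, 0.0]
wrist_force: [0.4, -1.3, -2.0]
width: 0.179
grip_force: 59.9
time: 16.35
tool_pos: [0.4897, -0.1906, 0.1175]
tcp_rot: [-2.192, -2.25, 0.0]
wrist_force: [-0.7, 0.3, -1.1]
width: 0.178
grip_force: 59.9
```

```bash
python3 -m creep '[[0,0,0.06,0,0],[0,0,0.06,0,0],[0,0,0.06,0,0],[0,0,0.06,0,0],[0,0,0.06,0,0],[0,0,0.06,0,0],[0,0,0,0,0],[0,0,0,0,0]]'; python3 -m creep '[[0,0,0.04,0,0],[0,0,0.04,0,0],[0,0,0.02,0,0],[0,0,0,0,0]]'
```

```text
time: 17.35
tool_pos: [0.49, -0.1907, 0.0999]
tcp_rot: [2.192, 2.25, 0.0]
wrist_force: [0.0, 0.2, -1.2]
width: 0.177
grip_force: 59.9
time: 17.85
tool_pos: [0.49, -0.1907, 0.0951]
tcp_rot: [2.192, 2.25, 0.0]
wrist_force: [-1.7, 0.9, 2.2]
width: 0.174
grip_force: 60.4
```

The tongue touched the seat exactly as predicted. I'll press on in small steps.

```bash
python3 -m creep '[[0,0,0.03,0,0],[0,0,0.03,0,0],[0,0,0.03,0,0],[0,0,0,0,0]]'; python3 -m creep '[[0,0,0.02,0,0],[0,0,0.02,0,0],[0,0,0,0,0]]'
```

```text
time: 18.35
tool_pos: [0.49, -0.1907, 0.0905]
tcp_rot: [2.192, 2.25, 0.0]
wrist_force: [-1.3, 0.3, 4.5]
width: 0.178
grip_force: 60.7
time: 18.73
tool_pos: [0.4901, -0.1908, 0.0886]
tcp_rot: [2.192, 2.25, 0.0]
wrist_force: [-1.3, 1.9, 5.7]
width: 0.176
grip_force: 60.9
```

```bash
python3 -m creep '[[0,0,0.015,0,0],[0,0,0,0,0],[0,0,0,0,0]]'; python3 -m creep '[[0,0,0.01,0,0],[0,0,0,0,0],[0,0,0,0,0]]'; python3 -m creep '[[0,0,0.01,0,0],[0,0,0,0,0],[0,0,0,0,0]]'
```

```text
time: 19.1
tool_pos: [0.4901, -0.1908, 0.088]
tcp_rot: [2.192, 2.25, 0.0]
wrist_force: [-1.5, 1.1, 6.9]
width: 0.179
grip_force: 61.0
time: 19.48
tool_pos: [0.49, -0.1907, 0.0875]
tcp_rot: [2.192, 2.25, 0.0]
wrist_force: [-1.9, 0.6, 6.3]
width: 0.178
grip_force: 61.1
time: 19.85
tool_pos: [0.4901, -0.1908, 0.0875]
tcp_rot: [2.192, 2.25, 0.0]
wrist_force: [-3.9, 1.4, 8.6]
width: 0.177
grip_force: 61.5
```

```bash
python3 -m creep '[[0,0,0.01,0,0],[0,0,0,0,0],[0,0,0,0,0]]'; python3 -m creep '[[0,0,0,0,0],[0,0,0,0,0]]'; python3 - <<'E'
from h import *
p=bot.read_camera("scene"); w=bot.read_camera("wrist")
o=np.zeros((500,800,3),np.uint8); o[:500,:400]=cv2.resize(p["pixels"][130:205,235:295],(400,500),interpolation=cv2.INTER_CUBIC); o[:400,400:]=cv2.resize(w["pixels"][110:230,200:320],(400,400),interpolation=cv2.INTER_CUBIC); save("c9.png",o)
E
```

```text
time: 20.23
tool_pos: [0.4901, -0.1907, 0.0874]
tcp_rot: [2.192, 2.25, 0.0]
wrist_force: [-4.3, 2.2, 12.9]
width: 0.178
grip_force: 61.9
time: 20.48
tool_pos: [0.4901, -0.1907, 0.0875]
tcp_rot: [2.192, 2.25, 0.0]
wrist_force: [-4.3, 1.9, 12.2]
width: 0.178
grip_force: 61.9
```

View pics/c9.png

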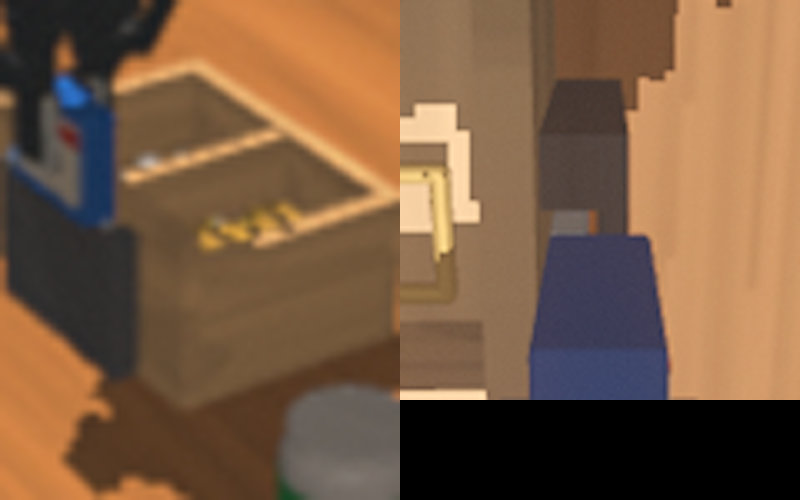

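The frame sits flush on the lip, squarely in the pocket. The TCP stopped at 0.0875 m, the predicted home height, and the push rose stiffly to 12 N. The next step is to hand it in.

```bash
python3 -c "
from workcell import bot
print(bot.finish_job())"
```

```text
the job is handed in; nothing more can be done
None
```

The holder is in the rack pocket, its shoulder on the lip as far as force, height and pictures show, still gripped at about 60 N and pressed with about 12 N; the job is handed in with no verdict returned, and I did not re-measure the bystanders.

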